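Put the mixed-up tins into the cartons of their own lids

ROBOT

A 6-joint arm with a two-finger parallel gripper is mounted at the origin on the work surface. World frame = base frame: x ahead of the robot, y to its left, z up, the work surface at z = 0. Lengths are in m, angles in rad, forces in N, time in s.
With the tool pointing down it reaches from about 0.3 to 0.875 m from the base axis. Payload 6.4 kg.
Tool frame: the origin (TCP) lies on the centre line of the jaws, within the pads' length; the fingertips stand 25 mm ahead of it and the grasp point (between the pads) lies 6 mm ahead of it; z points along the fingers, y is the line along which they close (so a half turn about z gives the same grasp; the last joint's range is limited). The gripper opens to 85 mm and grips with 20 to 120 N. Pads are 22 mm wide; open, the fingers measure 114 mm over their backs; the gripper's body (76 mm by 85 mm) begins 54 mm behind the grasp point. The pads swing forward as they close: fully open they stand 13 mm farther back than shut.
Start: joints at [1.028, 0.181, 1.607, -0, 1.354, -0.206], TCP at [0.19, 0.543, 0.256] pointing down, gripper open.
Joint ranges: [-2.99, 2.99], [-0.89, 2.07], [0.3, 2.58], [-1.14, 4.28], [0, 2.63], [-3.12, 3.12]. Speed limits (rad/s): [2.57, 2.57, 3.01, 3.14, 3.14, 3.14].

INTERFACE

Orientations are given as a unit quaternion [w, x, y, z].
In Python, from plant import bot gives the robot as it stands.
- The arm moves only by the tool move_arm, never from a script. Its argument "rows" is a list of rows, each a list of 2 entries, a list of its own where there are three numbers: the shift along the tool's x, y, z scaled (see below), then the turn, a rotation vector about the tool's x, y, z scaled (see below). In form: [[[tx, ty, tz], [rx, ry, rz]], ...]. A call has 1 to 12 rows; each row is the pose to reach, as a shift and turn from the pose commanded when the call began, along the tool's axes at that moment; what a row does not reach only later rows make up. The controller multiplies each number of a shift by 30 cm and each number of a turn by 45 degrees. A row lasts 1/10 s, in which the tool goes at most 50 mm and 8.59 degrees, less where a joint would pass 70% of its speed; a pose out of reach is approached as far as the arm can. A call with a number of a shift or a turn outside -1 to 1 is refused whole. A call with a gripper value outside its range is refused whole. "gripper" is the opening, from -1 (shut) to 1 (fully open), set as the call begins (left out, the last holds). The fingers move at their own pace and stop on an object; "squeeze" is the grip in N (left out, the last holds). Time passes only in rows, so rows that repeat a pose let the fingers close. It gives the time, the measured TCP pose, the force, the opening and the grip force at its end, in the units of the state.
- bot.observe(): the state, without advancing time (a new reading comes with each control period).
- bot.snapshot(name): name is "side" or "top"; returns the picture (420x560x3 uint8, blue, green, red); there is no depth.
- bot.calibration(name): a dict with "fovy" (degrees; the focal length in pixels is half the picture's height over the tangent of half this angle, whatever the lens; pixels are square), "cx", "cy" (the principal point, pixels), "cam_to_world" (4x4, takes a point from camera to world coordinates). Camera axes: x right, y up, looking along -z (the intrinsics and any distortion apply to the point x, -y, -z); pixel columns grow to the right and rows downward; lengths in m; the calibration is good to about 2 mm. A picture is of the moment at which its call begins. calibration takes no time and is no camera call.
- bot.close_job(): hands the job in; it is judged then, once.
Trained networks look in the newest picture that a camera, given by its name, has taken for a name from the list of things; names that differ only in an ending like _2 or _b are one class to them, and where a whole thing is asked for, a point or a joint stands for the part that bears it (a point fixed in the world has none). Each returns a list of dicts, best first, with "confidence" (0 to 1); they miss things now and then, are a little off and sometimes report something else, mostly with a low value. They report only what shows in the picture. A call takes as long as a camera call. They do not tell look-alikes from the thing itself.
- bot.spot_in(label, camera): "at" ([x, y, z] in m, in world coordinates, good to about 4 mm: the middle of the surface that is visible of it).
- bot.trace(label, camera): "region" (420x560 bool, what is visible of it).
- bot.spot_point(label, camera): "at" ([x, y, z] in m, in world coordinates, good to about 4 mm: a listed point, or the origin of a listed thing).
The state is a dict: "time": time; "qpos": joint angles; "qvel": joint speeds; "joint_efforts": joint torques, N m; "ee_pos": TCP position; "tcp_rot": TCP orientation; "contact_force": force on the tool from outside, world axes, zero at the start; "moment": the same for the moment, N m; "grip_width": finger opening in m; "grip_force": force on a finger pad.
Only numpy, scipy, OpenCV 4.12 (cv2) and the standard library are available. Lean on these libraries where they do the work, as an engineer would, in place of code of your own. Each camera call takes 0.05 s, during which the arm holds its last target. There are 200 camera calls.

TASK

The three tins were packed in the wrong cartons: exchange them, parking one in the spare carton on the way if you like, so that each tin ends up standing upright in the middle of the carton whose flap carries the lid of its shape (round, square, oblong), and the spare carton is empty again. Do not tip a tin over on the way, and leave the gift box, the tape roll and the jar where they are.

Things in the scene. Friction and masses are not known exactly. Their poses are not given: they have to be found in the camera images.
- tin_round: Round steel tin, 58 mm in diameter, 62 mm tall. Open at the top, walls and bottom 3 mm, 0.08 to 0.17 kg, loose. Origin: centre of its underside; z up along the tin. At the start it stands upright in a carton whose lid does not match.
- tin_square: Square steel tin, 50 x 50 mm, 70 mm tall. Open at the top, walls and bottom 3 mm, 0.08 to 0.17 kg, loose. Origin: centre of its underside; z up along the tin, x and y square to its sides. At the start it stands upright in a carton whose lid does not match.
- tin_oblong: Oblong steel tin, 34 mm along its x, 76 mm along its y, 55 mm tall. Open at the top, walls and bottom 3 mm, 0.08 to 0.17 kg, loose. Origin: centre of its underside; z up along the tin. At the start it stands upright in a carton whose lid does not match.
- carton_round: Carton of the round lid: fixed square cardboard tray, 104 mm outside, 96 inside, floor 4 thick, rim 14 high. Origin: underside of the tray centre; z up, x and y along its sides. A flap (66 along x, 96 along y, 3 thick) lies on its far (+x) side; on it, 85 mm from the origin, is stuck the round steel lid (62 mm in diameter, top 12 mm above the table). Another tin starts in the tray.
- carton_square: Carton of the square lid: fixed square cardboard tray, 104 mm outside, 96 inside, floor 4 thick, rim 14 high. Origin: underside of the tray centre; z up, x and y along its sides. A flap (66 along x, 96 along y, 3 thick) lies on its far (+x) side; on it, 85 mm from the origin, is stuck the square steel lid (54 x 54 mm, top 12 mm above the table). Another tin starts in the tray.
- carton_oblong: Carton of the oblong lid: fixed square cardboard tray, 104 mm outside, 96 inside, floor 4 thick, rim 14 high. Origin: underside of the tray centre; z up, x and y along its sides. A flap (66 along x, 96 along y, 3 thick) lies on its far (+x) side; on it, 85 mm from the origin, is stuck the oblong steel lid (38 mm along x, 80 mm along y, top 12 mm above the table). Another tin starts in the tray.
- carton_spare: Spare carton: fixed square cardboard tray, 104 mm outside, 96 inside, floor 4 thick, rim 14 high. Origin: underside of the tray centre; z up, x and y along its sides. A flap (66 along x, 96 along y, 3 thick) lies on its far (+x) side; no lid on it, and the tray is empty at the start: a free spot.
- gift_box: Bystander: closed book-shaped gift box, black covers and white sides, 90 x 160 x 45 mm, lying beyond the cartons. Origin: centre of its underside.
- tape_roll: Bystander: roll of clear tape lying flat beyond the cartons, 90 mm outside, 72 mm inside diameter, 40 mm high. Origin: centre of its underside.
- jar: Bystander: closed jar, 60 mm in diameter, 75 mm tall, standing beyond the cartons. Origin: centre of its underside.
Mind the look-alikes: they are no part of the job. What is shaped like the carton_square but blue, purple or red is not meant.

How it is judged:
At the end, for the whole second after the job is handed in: Each tin stands on the floor of the carton with the lid of its shape (origin less than 10 mm above the carton's underside), its centre within 15 mm of the carton's centre, upright within 0.12 rad, released and at rest; so the spare carton is empty (horizontal distance between tin_round and carton_round below 0.015 m and z of tin_round in the frame of carton_round below 0.01 m and angle between each of tin_round, tin_square, tin_oblong's own z axis and vertical below 0.12 rad and linear speed of each of tin_round, tin_square, tin_oblong below 0.02 m/s and horizontal distance between tin_square and carton_square below 0.015 m and z of tin_square in the frame of carton_square below 0.01 m and horizontal distance between tin_oblong and carton_oblong below 0.015 m and z of tin_oblong in the frame of carton_oblong below 0.01 m); the robot touches nothing.
It fails at once if a tin is tipped over (more than 0.7 rad) (angle between any of tin_round, tin_square, tin_oblong's own z axis and vertical above 0.7 rad).
It fails at once if the gift box, the tape roll or the jar is moved by more than 20 mm (distance of any of gift_box, tape_roll, jar from where it was at the start of the episode above 0.02 m).
It also fails if it takes over 102 s, if anything falls off the work surface, if the arm or the gripper's body presses on something with over 40 N, if the wrist force passes 120 N, or if a joint passes its speed limit or range.

## Working session

There is one attempt and no reset: what is moved stays moved. The work goes in short steps, Python scripts to look and compute and a tool call to move; the robot and the scene stay as the last step left them, time stands still between calls to the robot, and variables do not carry over. Pictures are saved under pics/ and viewed, at most 14 in all, crops included, and the job is handed in when it is done.

Besides the shell and the picture viewer there is one more tool, called by a JSON object that holds its "name" and its "arguments". move_arm: Moves the arm, as the interface text tells. Its arguments: {"type":"object","properties":{"rows":{"type":"array"},"gripper":{"type":"number"},"squeeze":{"type":"number"}},"required":["rows"]}

```bash
ls; mkdir -p pics; python3 - <<'E'
from plant import bot
import cv2
s=bot.observe();print(s)
for n in("top","side"):
    cv2.imwrite(f"pics/{n}0.png",bot.snapshot(n))
    c=bot.calibration(n);print(n,c)
E
```

```text
pics
{'time': 0.0, 'qpos': array([ 1.02770768e+00,  1.81547705e-01,  1.60800995e+00, -5.18558427e-06,
        1.35381979e+00, -2.06285135e-01]), 'qvel': array([-0.00092405, -0.00011741,  0.00036811, -0.00051467,  0.00146079,
        0.00105554]), 'joint_efforts': array([-1.59108788e-05, -4.44893610e+01, -3.51325142e+01, -2.69715156e-04,
        9.42915387e-03, -2.47404870e-06]), 'ee_pos': array([0.18972526, 0.54225008, 0.25537944]), 'tcp_rot': array([-3.24243731e-04,  1.67606310e-01,  9.85853604e-01, -8.31408729e-04]), 'contact_force': array([-0.94643609, -0.27151727, -0.66835172]), 'moment': array([ 0.01581965, -0.02654975, -0.00439065]), 'grip_force': 0.0, 'grip_width': 0.08557706908615022}
top {'fovy': 55.82596908998418, 'cx': 275.8897601520553, 'cy': 210.44014830400386, 'cam_to_world': array([[-0.02856232,  0.99661862, -0.07704231,  0.3874022 ],
       [-0.99957907, -0.02808471,  0.00727588,  0.03890894],
       [ 0.00508756,  0.0772177 ,  0.99700128,  1.1570533 ],
       [ 0.        ,  0.        ,  0.        ,  1.        ]])}
side {'fovy': 55.24498969728868, 'cx': 274.8513069011364, 'cy': 209.31382471850728, 'cam_to_world': array([[ 0.99606971,  0.07679725, -0.04412831,  0.43709196],
       [-0.0865986 ,  0.73979569, -0.66723536, -0.69524096],
       [-0.0185959 ,  0.66843438,  0.74353861,  0.84304951],
       [ 0.        ,  0.        ,  0.        ,  1.        ]])}
```

View pics/top0.png

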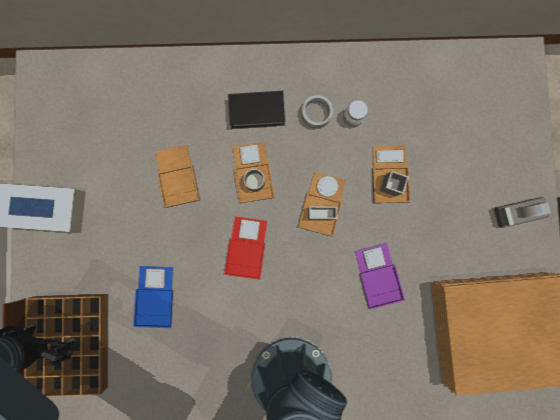

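View pics/side0.png

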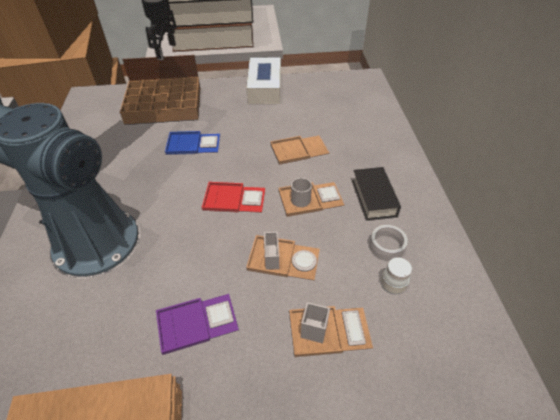

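```bash
cat > h.py <<'E'
import numpy as np, cv2
from plant import bot
def K(n):
    c=bot.calibration(n); f=210/np.tan(np.radians(c["fovy"]/2)); return f,c["cx"],c["cy"],np.array(c["cam_to_world"])
def proj(n,P):
    f,cx,cy,T=K(n); p=(np.atleast_2d(P)-T[:3,3])@T[:3,:3]
    return np.c_[cx+f*p[:,0]/-p[:,2], cy-f*p[:,1]/-p[:,2]]
def ray(n,uv,z):
    f,cx,cy,T=K(n); uv=np.atleast_2d(uv)
    d=np.c_[(uv[:,0]-cx)/f,-(uv[:,1]-cy)/f,-np.ones(len(uv))]@T[:3,:3].T
    o=T[:3,3]; return o+d*((z-o[2])/d[:,2])[:,None]
E
python3 - <<'E'
from h import *
np.set_printoptions(precision=3,suppress=True)
im={}
for n in("top","side"):
    im[n]=bot.snapshot(n)
    for l in "tin_round tin_square tin_oblong carton_round carton_square carton_oblong carton_spare gift_box tape_roll jar".split():
        print(n,l,[(np.round(d["at"],3).tolist(),round(d["confidence"],2)) for d in bot.spot_point(l,n)][:3])
t=im["top"]; crop=t[80:245,150:420]
cv2.imwrite("pics/crop.png",cv2.resize(crop,None,fx=2.96,fy=2.96,interpolation=cv2.INTER_CUBIC))
# orange segmentation
hsv=cv2.cvtColor(t,cv2.COLOR_BGR2HSV)
m=cv2.inRange(hsv,(8,110,60),(22,255,255)); m[:, 425:]=0; m[:,:140]=0
m=cv2.morphologyEx(m,cv2.MORPH_CLOSE,np.ones((3,3)))
for c in cv2.findContours(m,0,2)[0]:
    if cv2.contourArea(c)<300: continue
    h=cv2.convexHull(c).reshape(-1,2).astype(float)
    w=ray("top",h,0.009).astype(np.float32)[:,:2]
    print(cv2.contourArea(c),cv2.minAreaRect(w*1000))
E
```

```text
top tin_round [([0.561, 0.09, 0.0], 0.66)]
top tin_square [([0.535, -0.308, 0.004], 0.88)]
top tin_oblong [([0.46, -0.099, 0.007], 0.71), ([0.464, -0.098, 0.003], 0.25)]
top carton_round [([0.461, -0.098, 0.004], 0.79)]
top carton_square [([0.338, 0.123, 0.001], 0.92), ([0.207, 0.389, 0.004], 0.92), ([0.557, 0.091, 0.003], 0.87)]
top carton_oblong [([0.544, -0.308, 0.001], 0.92), ([0.564, 0.086, 0.002], 0.25)]
top carton_spare [([0.558, 0.314, -0.001], 0.92)]
top gift_box [([0.769, 0.079, 0.001], 0.72)]
top tape_roll [([0.758, -0.093, 0.004], 0.64)]
top jar [([0.744, -0.203, -0.002], 0.81)]
side tin_round [([0.562, 0.087, 0.003], 0.61), ([0.555, 0.313, -0.004], 0.57)]
side tin_square [([0.537, -0.305, 0.0], 0.75), ([0.563, 0.087, -0.002], 0.26)]
side tin_oblong [([0.462, -0.099, 0.003], 0.79)]
side carton_round [([0.463, -0.097, 0.003], 0.95)]
side carton_square [([0.341, 0.123, -0.0], 0.91), ([0.562, 0.087, -0.003], 0.8), ([0.249, -0.266, 0.001], 0.63)]
side carton_oblong [([0.54, -0.31, -0.002], 0.93)]
side carton_spare [([0.554, 0.314, -0.004], 0.81), ([0.757, -0.096, -0.001], 0.63)]
side gift_box [([0.772, 0.078, -0.001], 0.57), ([0.54, -0.304, 0.001], 0.53)]
side tape_roll [([0.76, -0.098, -0.002], 0.68)]
side jar [([0.747, -0.206, -0.003], 0.91)]
1035.5 ((493.2016296386719, -105.57449340820312), (103.86054229736328, 168.18997192382812), 73.26449584960938)
1291.5 ((574.1412353515625, -308.9472351074219), (105.55297088623047, 165.76202392578125), 88.43412780761719)
1866.5 ((587.1007690429688, 319.9691162109375), (167.5118408203125, 104.29568481445312), 11.037040710449219)
1842.5 ((592.074951171875, 96.94926452636719), (167.67904663085938, 103.90670013427734), 7.330655097961426)
```

View pics/crop.png

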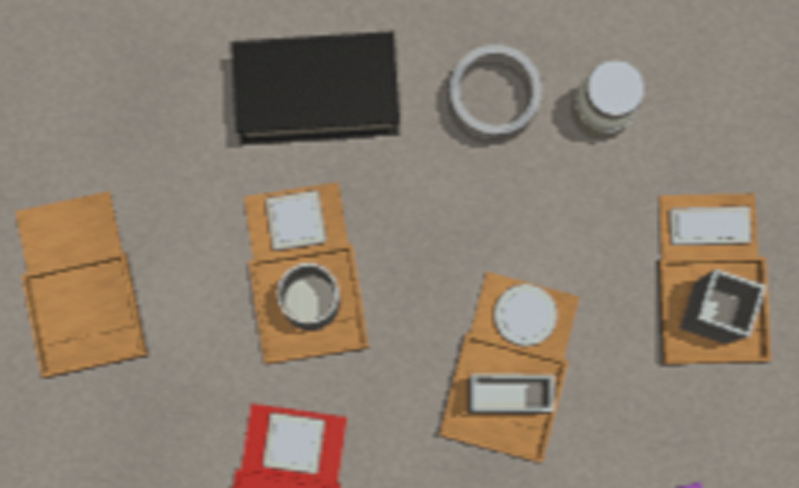

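```bash
python3 - <<'E'
from h import *
np.set_printoptions(precision=4,suppress=True)
def P(c,z): return ray("top",np.array(c)/2.96+[150-.33,80-.33],z)[:,:2]
for nm,c,z in(("sq",[(713,270),(764,286),(742,342),(697,324)],.074),("ob",[(471,375),(552,374),(553,411),(471,413)],.059)):
    w=P(c,z).astype(np.float32); print(nm,w.mean(0),w.tolist(),cv2.minAreaRect(w*1000))
print("round",P([(308,296)],.066))
im=bot.snapshot("side"); 
bot.snapshot("top")
def show(n,x,y,yaw,a,b,h,z0=.004):
    pts=np.array([(a,b),(-a,b),(-a,-b),(a,-b)])/2; r=np.radians(yaw); R=np.array([[np.cos(r),-np.sin(r)],[np.sin(r),np.cos(r)]])
    q=pts@R.T+[x,y]
    for z in(z0,z0+h): cv2.polylines(big,[((proj(n,np.c_[q,np.full(4,z)])-off+.5)*3*16).astype(int)],True,(0,255,0),1,cv2.LINE_AA,4)
off=np.array([230,220]); big=cv2.resize(im[220:370,230:390],None,fx=3,fy=3,interpolation=2)
w=P([(713,270),(764,286),(742,342),(697,324)],.074).astype(np.float32);r=cv2.minAreaRect(w*1000)
show("side",r[0][0]/1e3,r[0][1]/1e3,r[2],.05,.05,.07)
w=P([(471,375),(552,374),(553,411),(471,413)],.059).astype(np.float32);r=cv2.minAreaRect(w*1000)
show("side",r[0][0]/1e3,r[0][1]/1e3,r[2],r[1][0]/1e3,r[1][1]/1e3,.055)
cv2.imwrite("pics/sideov.png",big)
E
```

```text
sq [ 0.5381 -0.3024] [[0.571844756603241, -0.2891384959220886], [0.5554420351982117, -0.3360380530357361], [0.5034782886505127, -0.31269392371177673], [0.5214921236038208, -0.27163800597190857]] ((536.8560180664062, -303.2196350097656), (49.6851921081543, 56.75700759887695), 70.7231674194336)
ob [ 0.4628 -0.0986] [[0.4810566306114197, -0.06091974675655365], [0.47985774278640747, -0.13711045682430267], [0.4450211524963379, -0.13664457201957703], [0.44532009959220886, -0.05966922640800476]] ((462.67889404296875, -98.39105224609375), (76.97245788574219, 35.75006866455078), 89.23381805419922)
round [[0.5591 0.09  ]]
```

View pics/sideov.png

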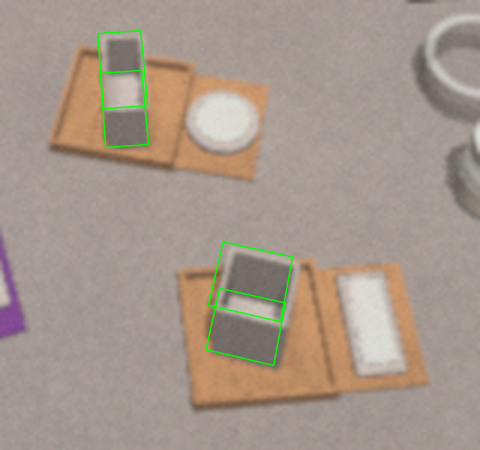

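```bash
cat > go.py <<'E'
# usage: go.py x y z jawdeg : prints shift and turn units to the target
import sys; from h import *
from scipy.spatial.transform import Rotation as R
x,y,z,j=map(float,sys.argv[1:]); s=bot.observe()
q=s["tcp_rot"]; C=R.from_quat(q[[1,2,3,0]])
def tgt(j):
    c,n=np.cos(np.radians(j)),np.sin(np.radians(j)); Y=np.array([c,n,0]); Z=np.array([0,0,-1.]); return R.from_matrix(np.c_[np.cross(Y,Z),Y,Z])
r=(C.inv()*tgt(j)).as_rotvec()
d=C.inv().apply(np.array([x,y,z])-s["ee_pos"])
print("shift",np.round(d/.3,3),"turn",np.round(np.degrees(r)/45,3),"t",round(s["time"],2),"pos",np.round(s["ee_pos"],4),"F",np.round(s["contact_force"],1),"w",round(s["grip_width"],4),"gf",round(s["grip_force"],1),"q6",round(s["qpos"][5],2))
E
python3 go.py .5605 .089 .15 70.7
```

```text
shift [-1.665 -1.019  0.354] turn [-0. -0.  0.] t 1.3 pos [0.19   0.5427 0.2563] F [0.2 0.2 0.2] w 0.0855 gf 0.0 q6 -0.21
```

{"name": "move_arm", "arguments": {"rows": [[[-0.85, -0.51, 0], [0, 0, 0]], [[-0.85, -0.51, 0], [0, 0, 0]], [[-0.85, -0.51, 0], [0, 0, 0]], [[-0.85, -0.51, 0], [0, 0, 0]], [[-0.85, -0.51, 0], [0, 0, 0]], [[-0.85, -0.51, 0], [0, 0, 0]], [[-0.85, -0.51, 0], [0, 0, 0]], [[-0.85, -0.51, 0], [0, 0, 0]]], "gripper": 1, "squeeze": 40}}

```text
time: 2.1
ee_pos: [0.3808, 0.3133, 0.2564]
tcp_rot: [-0.0, 0.169, 0.986, 0.0]
contact_force: [0.8, 1.7, -0.9]
grip_width: 0.0855
grip_force: 0.0
```

{"name": "move_arm", "arguments": {"rows": [[[-0.815, -0.51, 0.354], [0, 0, 0]], [[-0.815, -0.51, 0.354], [0, 0, 0]], [[-0.815, -0.51, 0.354], [0, 0, 0]], [[-0.815, -0.51, 0.354], [0, 0, 0]], [[-0.815, -0.51, 0.354], [0, 0, 0]], [[-0.815, -0.51, 0.354], [0, 0, 0]], [[-0.815, -0.51, 0.354], [0, 0, 0]], [[-0.815, -0.51, 0.354], [0, 0, 0]], [[-0.815, -0.51, 0.354], [0, 0, 0]]]}}

```text
time: 3.0
ee_pos: [0.5596, 0.0907, 0.1502]
tcp_rot: [-0.0, 0.167, 0.986, 0.0]
contact_force: [-0.6, 0.1, -0.1]
grip_width: 0.0853
grip_force: 0.0
```

```bash
python3 go.py .5605 .089 .052 70.7
```

```text
shift [-0.005 -0.005  0.327] turn [ 0.    -0.001  0.002] t 3.0 pos [0.5596 0.0907 0.1502] F [-0.6  0.1 -0.1] w 0.0853 gf 0.0 q6 -1.28
```

{"name": "move_arm", "arguments": {"rows": [[[-0.005, -0.005, 0.12], [0, 0, 0]], [[-0.005, -0.005, 0.24], [0, 0, 0]], [[-0.005, -0.005, 0.327], [0, 0, 0]], [[-0.005, -0.005, 0.327], [0, 0, 0]], [[-0.005, -0.005, 0.327], [0, 0, 0]]]}}

```text
time: 3.5
ee_pos: [0.561, 0.0885, 0.053]
tcp_rot: [0.0, 0.167, 0.986, 0.0]
contact_force: [0.9, 0.2, 0.3]
grip_width: 0.0852
grip_force: 0.0
```

{"name": "move_arm", "arguments": {"rows": [[[0, 0, 0], [0, 0, 0]], [[0, 0, 0], [0, 0, 0]], [[0, 0, 0], [0, 0, 0]], [[0, 0, 0], [0, 0, 0]], [[0, 0, 0], [0, 0, 0]], [[0, 0, 0], [0, 0, 0]], [[0, 0, 0], [0, 0, 0]], [[0, 0, 0], [0, 0, 0]]], "gripper": -1, "squeeze": 35}}

```text
time: 4.3
ee_pos: [0.5629, 0.0872, 0.0544]
tcp_rot: [0.002, 0.168, 0.986, 0.001]
contact_force: [-1.8, 2.4, 6.6]
grip_width: 0.0563
grip_force: 37.6
```

```bash
python3 go.py .5555 .3135 .15 70.7; python3 -c "
from h import *
im=bot.snapshot('side');cv2.imwrite('pics/g1.png',cv2.resize(im[120:320,200:420],None,fx=3,fy=3))"
```

```text
shift [ 0.271  0.704 -0.318] turn [0.002 0.004 0.   ] t 4.3 pos [0.5629 0.0872 0.0544] F [-1.8  2.4  6.6] w 0.0563 gf 37.6 q6 -1.29
```

View pics/g1.png

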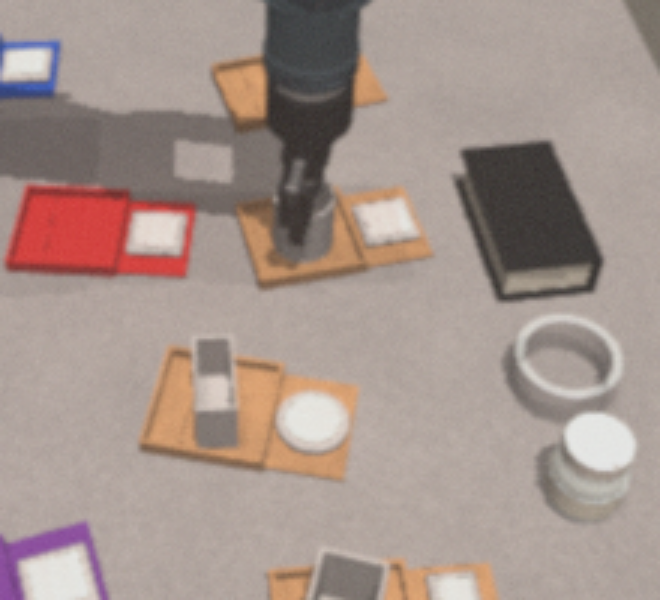

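{"name": "move_arm", "arguments": {"rows": [[[0, 0, -0.1], [0, 0, 0]], [[0, 0, -0.22], [0, 0, 0]], [[0, 0, -0.32], [0, 0, 0]], [[0.05, 0.13, -0.32], [0, 0, 0]], [[0.1, 0.26, -0.32], [0, 0, 0]], [[0.15, 0.39, -0.32], [0, 0, 0]], [[0.2, 0.52, -0.32], [0, 0, 0]], [[0.25, 0.65, -0.32], [0, 0, 0]], [[0.267, 0.695, -0.32], [0, 0, 0]], [[0.267, 0.695, -0.32], [0, 0, 0]], [[0.267, 0.695, -0.32], [0, 0, 0]]]}}

```text
time: 5.45
ee_pos: [0.5546, 0.3096, 0.1483]
tcp_rot: [0.0, 0.167, 0.986, -0.0]
contact_force: [-0.5, -0.6, -1.5]
grip_width: 0.0565
grip_force: 38.0
```

```bash
python3 go.py .5555 .3135 .056 70.7
```

```text
shift [0.002 0.013 0.308] turn [-0.001  0.001  0.001] t 5.45 pos [0.5546 0.3096 0.1483] F [-0.5 -0.6 -1.5] w 0.0565 gf 38.0 q6 -0.91
```

{"name": "move_arm", "arguments": {"rows": [[[0.002, 0.013, 0.12], [0, 0, 0]], [[0.002, 0.013, 0.22], [0, 0, 0]], [[0.002, 0.013, 0.27], [0, 0, 0]], [[0.002, 0.013, 0.29], [0, 0, 0]], [[0.002, 0.013, 0.3], [0, 0, 0]], [[0.002, 0.013, 0.31], [0, 0, 0]], [[0.002, 0.013, 0.31], [0, 0, 0]], [[0.002, 0.013, 0.31], [0, 0, 0]]]}}

```text
time: 6.25
ee_pos: [0.5559, 0.3143, 0.0561]
tcp_rot: [0.001, 0.168, 0.986, 0.0]
contact_force: [-0.1, 0.2, -1.3]
grip_width: 0.0565
grip_force: 38.0
```

{"name": "move_arm", "arguments": {"rows": [[[0, 0, 0], [0, 0, 0]], [[0, 0, 0], [0, 0, 0]], [[0, 0, 0], [0, 0, 0]], [[0, 0, 0], [0, 0, 0]], [[0, 0, 0], [0, 0, 0]], [[0, 0, 0], [0, 0, 0]]], "gripper": 1}}

```text
time: 6.85
ee_pos: [0.5552, 0.314, 0.055]
tcp_rot: [-0.0, 0.168, 0.986, -0.0]
contact_force: [-0.3, -0.6, 0.1]
grip_width: 0.0853
grip_force: 0.0
```

{"name": "move_arm", "arguments": {"rows": [[[0, 0, -0.1], [0, 0, 0]], [[0, 0, -0.25], [0, 0, 0]], [[0, 0, -0.4], [0, 0, 0]], [[0, 0, -0.4], [0, 0, 0]], [[0, 0, -0.4], [0, 0, 0]]]}}

```text
time: 7.35
ee_pos: [0.5562, 0.3144, 0.1768]
tcp_rot: [0.002, 0.168, 0.986, 0.001]
contact_force: [-0.4, 0.3, -1.3]
grip_width: 0.0853
grip_force: 0.0
```

```bash
python3 go.py .538 -.304 .17 71
```

```text
shift [-0.624 -1.966  0.02 ] turn [ 0.003  0.004 -0.007] t 7.35 pos [0.5562 0.3144 0.1768] F [-0.4  0.3 -1.3] w 0.0853 gf 0.0 q6 -0.9
```

{"name": "move_arm", "arguments": {"rows": [[[-0.312, -0.98, 0], [0, 0, 0]], [[-0.312, -0.98, 0], [0, 0, 0]], [[-0.312, -0.98, 0], [0, 0, 0]], [[-0.312, -0.98, 0], [0, 0, 0]], [[-0.312, -0.98, 0], [0, 0, 0]], [[-0.312, -0.98, 0], [0, 0, 0]], [[-0.312, -0.98, 0], [0, 0, 0]], [[-0.312, -0.98, 0], [0, 0, 0]]]}}

```text
time: 8.15
ee_pos: [0.5455, 0.0041, 0.1734]
tcp_rot: [-0.001, 0.169, 0.986, 0.0]
contact_force: [-0.9, 0.1, -0.5]
grip_width: 0.0854
grip_force: 0.0
```

{"name": "move_arm", "arguments": {"rows": [[[-0.312, -0.98, 0.02], [0, 0, 0]], [[-0.312, -0.98, 0.02], [0, 0, 0]], [[-0.312, -0.98, 0.02], [0, 0, 0]], [[-0.312, -0.98, 0.02], [0, 0, 0]], [[-0.312, -0.98, 0.02], [0, 0, 0]], [[-0.312, -0.98, 0.02], [0, 0, 0]], [[-0.312, -0.98, 0.02], [0, 0, 0]], [[-0.312, -0.98, 0.02], [0, 0, 0]], [[-0.312, -0.98, 0.02], [0, 0, 0]]]}}

```text
time: 9.05
ee_pos: [0.5379, -0.3003, 0.168]
tcp_rot: [-0.001, 0.167, 0.986, 0.001]
contact_force: [-0.1, -0.2, -0.2]
grip_width: 0.0855
grip_force: 0.0
```

```bash
python3 go.py .538 -.304 .055 71
```

```text
shift [-0.005 -0.012  0.376] turn [ 0.002 -0.003 -0.005] t 9.05 pos [ 0.5379 -0.3003  0.168 ] F [-0.1 -0.2 -0.2] w 0.0855 gf 0.0 q6 -1.94
```

{"name": "move_arm", "arguments": {"rows": [[[-0.005, -0.012, 0.1], [0, 0, 0]], [[-0.005, -0.012, 0.22], [0, 0, 0]], [[-0.005, -0.012, 0.32], [0, 0, 0]], [[-0.005, -0.012, 0.375], [0, 0, 0]], [[-0.005, -0.012, 0.375], [0, 0, 0]], [[-0.005, -0.012, 0.375], [0, 0, 0]]]}}

```text
time: 9.65
ee_pos: [0.5387, -0.3059, 0.0574]
tcp_rot: [0.0, 0.167, 0.986, -0.0]
contact_force: [0.5, -0.7, -0.4]
grip_width: 0.0856
grip_force: 0.0
```

{"name": "move_arm", "arguments": {"rows": [[[0, 0, 0], [0, 0, 0]], [[0, 0, 0], [0, 0, 0]], [[0, 0, 0], [0, 0, 0]], [[0, 0, 0], [0, 0, 0]], [[0, 0, 0], [0, 0, 0]], [[0, 0, 0], [0, 0, 0]], [[0, 0, 0], [0, 0, 0]], [[0, 0, 0], [0, 0, 0]]], "gripper": -1}}

```text
time: 10.45
ee_pos: [0.5388, -0.3074, 0.0583]
tcp_rot: [0.001, 0.168, 0.986, -0.001]
contact_force: [-0.4, 1.9, 6.3]
grip_width: 0.0494
grip_force: 37.2
```

{"name": "move_arm", "arguments": {"rows": [[[0, 0, -0.1], [0, 0, 0]], [[0, 0, -0.25], [0, 0, 0]], [[0, 0, -0.4], [0, 0, 0]], [[0, 0, -0.45], [0, 0, 0]], [[0, 0, -0.45], [0, 0, 0]]]}}

```text
time: 10.95
ee_pos: [0.5392, -0.3079, 0.1949]
tcp_rot: [0.003, 0.168, 0.986, -0.002]
contact_force: [0.3, -0.4, -2.1]
grip_width: 0.0497
grip_force: 37.0
```

```bash
python3 go.py .5595 .091 .18 70.7; python3 -c "
from h import *
im=bot.snapshot('side');cv2.imwrite('pics/g2.png',cv2.resize(im[120:400,200:460],None,fx=2,fy=2))"
```

```text
shift [0.376 1.277 0.044] turn [-0.003  0.007 -0.   ] t 10.95 pos [ 0.5392 -0.3079  0.1949] F [ 0.3 -0.4 -2.1] w 0.0497 gf 37.0 q6 -1.94
```

View pics/g2.png

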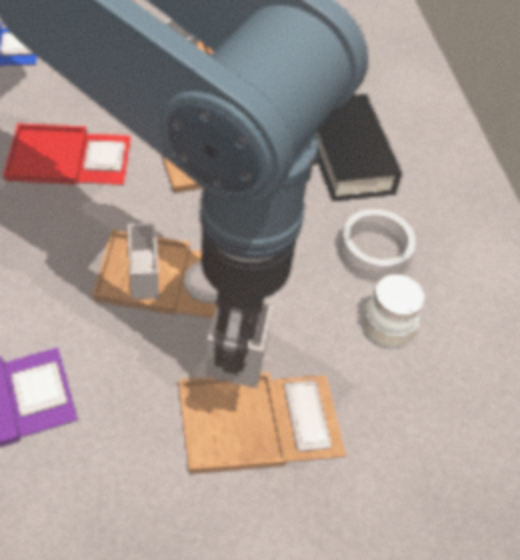

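{"name": "move_arm", "arguments": {"rows": [[[0.04, 0.14, 0], [0, 0, 0]], [[0.08, 0.28, 0], [0, 0, 0]], [[0.12, 0.42, 0], [0, 0, 0]], [[0.16, 0.56, 0], [0, 0, 0]], [[0.2, 0.7, 0], [0, 0, 0]], [[0.24, 0.84, 0], [0, 0, 0]], [[0.28, 0.96, 0], [0, 0, 0]], [[0.28, 0.96, 0], [0, 0, 0]]]}}

```text
time: 11.8
ee_pos: [0.5514, -0.0023, 0.188]
tcp_rot: [-0.003, 0.165, 0.986, 0.001]
contact_force: [-0.2, 0.2, -1.7]
grip_width: 0.05
grip_force: 37.3
```

```bash
python3 go.py .5595 .091 .12 70.7
```

```text
shift [0.074 0.303 0.228] turn [ 0.001 -0.008  0.006] t 11.8 pos [ 0.5514 -0.0023  0.188 ] F [-0.2  0.2 -1.7] w 0.05 gf 37.3 q6 -1.46
```

{"name": "move_arm", "arguments": {"rows": [[[0.03, 0.12, 0.08], [0, 0, 0]], [[0.06, 0.24, 0.16], [0, 0, 0]], [[0.072, 0.295, 0.228], [0, 0, 0]], [[0.072, 0.295, 0.228], [0, 0, 0]], [[0.072, 0.295, 0.228], [0, 0, 0]]]}}

```text
time: 12.3
ee_pos: [0.5612, 0.0831, 0.121]
tcp_rot: [-0.002, 0.167, 0.986, -0.0]
contact_force: [-0.0, -0.2, -1.3]
grip_width: 0.05
grip_force: 37.3
```

```bash
python3 go.py .5595 .091 .058 70.7
```

```text
shift [0.013 0.023 0.21 ] turn [-0.002 -0.005  0.001] t 12.3 pos [0.5612 0.0831 0.121 ] F [-0.  -0.2 -1.3] w 0.05 gf 37.3 q6 -1.3
```

{"name": "move_arm", "arguments": {"rows": [[[0.013, 0.023, 0.1], [0, 0, 0]], [[0.013, 0.023, 0.16], [0, 0, 0]], [[0.013, 0.023, 0.19], [0, 0, 0]], [[0.013, 0.023, 0.205], [0, 0, 0]], [[0.013, 0.023, 0.21], [0, 0, 0]], [[0.013, 0.023, 0.21], [0, 0, 0]], [[0.013, 0.023, 0.21], [0, 0, 0]]]}}

```text
time: 13.0
ee_pos: [0.562, 0.0912, 0.0611]
tcp_rot: [0.001, 0.168, 0.986, 0.0]
contact_force: [-0.2, 0.6, -1.5]
grip_width: 0.0494
grip_force: 37.4
```

{"name": "move_arm", "arguments": {"rows": [[[0, 0, 0], [0, 0, 0]], [[0, 0, 0], [0, 0, 0]], [[0, 0, 0], [0, 0, 0]], [[0, 0, 0], [0, 0, 0]], [[0, 0, 0], [0, 0, 0]], [[0, 0, 0], [0, 0, 0]]], "gripper": 1}}

```text
time: 13.6
ee_pos: [0.5612, 0.0914, 0.0601]
tcp_rot: [-0.0, 0.168, 0.986, -0.0]
contact_force: [-0.1, -0.4, 1.3]
grip_width: 0.0856
grip_force: 0.0
```

{"name": "move_arm", "arguments": {"rows": [[[0, 0, -0.1], [0, 0, 0]], [[0, 0, -0.25], [0, 0, 0]], [[0, 0, -0.4], [0, 0, 0]], [[0, 0, -0.4], [0, 0, 0]], [[0, 0, -0.4], [0, 0, 0]]]}}

```text
time: 14.1
ee_pos: [0.5621, 0.0914, 0.1816]
tcp_rot: [0.002, 0.168, 0.986, 0.0]
contact_force: [-1.0, -0.9, -0.5]
grip_width: 0.0853
grip_force: 0.0
```

```bash
python3 go.py .4625 -.0985 .16 -0.8; python3 go.py .4625 -.0985 .16 35
```

```text
shift [ 0.104 -0.707  0.071] turn [0.004 0.003 1.589] t 14.1 pos [0.5621 0.0914 0.1816] F [-1.  -0.9 -0.5] w 0.0853 gf 0.0 q6 -1.28
shift [ 0.104 -0.707  0.071] turn [0.002 0.004 0.793] t 14.1 pos [0.5621 0.0914 0.1816] F [-1.  -0.9 -0.5] w 0.0853 gf 0.0 q6 -1.28
```

{"name": "move_arm", "arguments": {"rows": [[[0.104, -0.707, 0.05], [0, 0, 0.16]], [[0.104, -0.707, 0.05], [0, 0, 0.32]], [[0.104, -0.707, 0.05], [0, 0, 0.48]], [[0.104, -0.707, 0.05], [0, 0, 0.64]], [[0.104, -0.707, 0.05], [0, 0, 0.8]], [[0.104, -0.707, 0.05], [0, 0, 0.8]], [[0.104, -0.707, 0.05], [0, 0, 0.8]]]}}

```text
time: 14.8
ee_pos: [0.461, -0.0982, 0.164]
tcp_rot: [-0.001, 0.463, 0.886, 0.0]
contact_force: [0.1, 0.5, -0.0]
grip_width: 0.0853
grip_force: 0.0
```

```bash
python3 go.py .4625 -.0985 .15 -0.8
```

```text
shift [-0.004  0.003  0.047] turn [-0.002 -0.002  0.791] t 14.8 pos [ 0.461  -0.0982  0.164 ] F [ 0.1  0.5 -0. ] w 0.0853 gf 0.0 q6 -1.07
```

{"name": "move_arm", "arguments": {"rows": [[[-0.004, 0.003, 0.04], [0, 0, 0.16]], [[-0.004, 0.003, 0.04], [0, 0, 0.32]], [[-0.004, 0.003, 0.04], [0, 0, 0.48]], [[-0.004, 0.003, 0.04], [0, 0, 0.64]], [[-0.004, 0.003, 0.04], [0, 0, 0.79]], [[-0.004, 0.003, 0.04], [0, 0, 0.79]], [[-0.004, 0.003, 0.04], [0, 0, 0.79]]]}}

```text
time: 15.5
ee_pos: [0.4632, -0.0979, 0.1527]
tcp_rot: [-0.0, 0.71, 0.704, -0.0]
contact_force: [-0.6, -0.0, 0.0]
grip_width: 0.0853
grip_force: 0.0
```

```bash
python3 go.py .4625 -.0985 .049 -0.8;python3 -c "
from h import *
im=bot.snapshot('side');cv2.imwrite('pics/g3.png',cv2.resize(im[120:400,200:460],None,fx=2,fy=2))"
```

```text
shift [-0.002 -0.002  0.346] turn [-0.001 -0.001  0.007] t 15.5 pos [ 0.4632 -0.0979  0.1527] F [-0.6 -0.   0. ] w 0.0853 gf 0.0 q6 -0.45
```

View pics/g3.png

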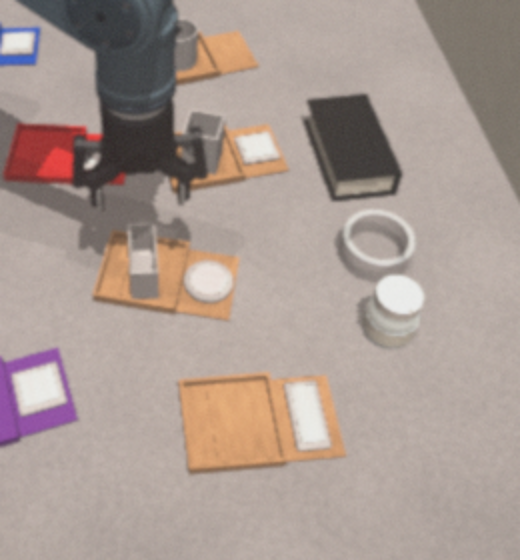

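Jaws straddle the oblong tin (143,265) across its short side; the round tin stands in the spare (185,45) and the square one in its carton (205,140).

{"name": "move_arm", "arguments": {"rows": [[[-0.002, -0.002, 0.1], [0, 0, 0]], [[-0.002, -0.002, 0.2], [0, 0, 0]], [[-0.002, -0.002, 0.3], [0, 0, 0]], [[-0.002, -0.002, 0.35], [0, 0, 0]], [[-0.002, -0.002, 0.35], [0, 0, 0]], [[-0.002, -0.002, 0.35], [0, 0, 0]]]}}

```text
time: 16.15
ee_pos: [0.4627, -0.0994, 0.0483]
tcp_rot: [-0.0, 0.712, 0.702, -0.0]
contact_force: [-0.2, -0.4, -0.8]
grip_width: 0.0854
grip_force: 0.0
```

{"name": "move_arm", "arguments": {"rows": [[[0, 0, 0], [0, 0, 0]], [[0, 0, 0], [0, 0, 0]], [[0, 0, 0], [0, 0, 0]], [[0, 0, 0], [0, 0, 0]], [[0, 0, 0], [0, 0, 0]], [[0, 0, 0], [0, 0, 0]], [[0, 0, 0], [0, 0, 0]], [[0, 0, 0], [0, 0, 0]], [[0, 0, 0], [0, 0, 0]], [[0, 0, 0], [0, 0, 0]]], "gripper": -1}}

```text
time: 17.15
ee_pos: [0.4631, -0.0998, 0.0489]
tcp_rot: [0.001, 0.712, 0.702, 0.0]
contact_force: [-1.0, 1.3, 7.0]
grip_width: 0.0335
grip_force: 34.7
```

{"name": "move_arm", "arguments": {"rows": [[[0, 0, -0.08], [0, 0, 0]], [[0, 0, -0.2], [0, 0, 0]], [[0, 0, -0.32], [0, 0, 0]], [[0, 0, -0.36], [0, 0, 0]], [[0, 0, -0.36], [0, 0, 0]]]}}

```text
time: 17.65
ee_pos: [0.4637, -0.1001, 0.1578]
tcp_rot: [0.002, 0.712, 0.702, 0.001]
contact_force: [-0.0, 0.2, -0.7]
grip_width: 0.0338
grip_force: 35.4
```

```bash
python3 go.py .5415 -.3085 .14 -0.8
```

```text
shift [-0.691  0.269  0.062] turn [ 0.005  0.002 -0.001] t 17.65 pos [ 0.4637 -0.1001  0.1578] F [-0.   0.2 -0.7] w 0.0338 gf 35.4 q6 -0.45
```

{"name": "move_arm", "arguments": {"rows": [[[-0.13, 0.05, 0], [0, 0, 0]], [[-0.26, 0.1, 0], [0, 0, 0]], [[-0.39, 0.15, 0], [0, 0, 0]], [[-0.52, 0.2, 0], [0, 0, 0]], [[-0.64, 0.25, 0.04], [0, 0, 0]], [[-0.69, 0.268, 0.06], [0, 0, 0]], [[-0.69, 0.268, 0.06], [0, 0, 0]], [[-0.69, 0.268, 0.06], [0, 0, 0]]]}}

```text
time: 18.45
ee_pos: [0.5385, -0.3066, 0.1355]
tcp_rot: [-0.002, 0.713, 0.702, -0.0]
contact_force: [0.4, 1.2, -0.8]
grip_width: 0.0334
grip_force: 35.3
```

```bash
python3 go.py .5415 -.3085 .049 -0.8
```

```text
shift [-0.007  0.011  0.288] turn [-0.004 -0.004 -0.002] t 18.45 pos [ 0.5385 -0.3066  0.1355] F [ 0.4  1.2 -0.8] w 0.0334 gf 35.3 q6 -0.69
```

{"name": "move_arm", "arguments": {"rows": [[[-0.007, 0.01, 0.1], [0, 0, 0]], [[-0.007, 0.01, 0.2], [0, 0, 0]], [[-0.007, 0.01, 0.25], [0, 0, 0]], [[-0.007, 0.01, 0.27], [0, 0, 0]], [[-0.007, 0.01, 0.28], [0, 0, 0]], [[-0.007, 0.01, 0.29], [0, 0, 0]], [[-0.007, 0.01, 0.29], [0, 0, 0]], [[-0.007, 0.01, 0.29], [0, 0, 0]]]}}

```text
time: 19.25
ee_pos: [0.5433, -0.3103, 0.0521]
tcp_rot: [0.001, 0.712, 0.702, 0.0]
contact_force: [-0.3, -0.8, -1.0]
grip_width: 0.0337
grip_force: 35.4
```

```bash
python3 go.py .5415 -.3085 .049 -0.8
```

```text
shift [ 0.006 -0.006  0.01 ] turn [ 0.002  0.001 -0.001] t 19.25 pos [ 0.5433 -0.3103  0.0521] F [-0.3 -0.8 -1. ] w 0.0337 gf 35.4 q6 -0.69
```

{"name": "move_arm", "arguments": {"rows": [[[0.006, -0.006, 0.005], [0, 0, 0]], [[0.006, -0.006, 0.008], [0, 0, 0]], [[0.006, -0.006, 0.008], [0, 0, 0]], [[0.006, -0.006, 0.008], [0, 0, 0]]]}}

```text
time: 19.65
ee_pos: [0.541, -0.308, 0.0489]
tcp_rot: [-0.0, 0.712, 0.702, 0.0]
contact_force: [-2.2, 0.9, 1.8]
grip_width: 0.0338
grip_force: 35.8
```

{"name": "move_arm", "arguments": {"rows": [[[0, 0, 0], [0, 0, 0]], [[0, 0, 0], [0, 0, 0]], [[0, 0, 0], [0, 0, 0]], [[0, 0, 0], [0, 0, 0]], [[0, 0, 0], [0, 0, 0]], [[0, 0, 0], [0, 0, 0]], [[0, 0, 0], [0, 0, 0]]], "gripper": 1}}

```text
time: 20.35
ee_pos: [0.541, -0.308, 0.0487]
tcp_rot: [0.0, 0.712, 0.702, -0.0]
contact_force: [0.3, 0.6, 0.5]
grip_width: 0.0851
grip_force: 0.0
```

{"name": "move_arm", "arguments": {"rows": [[[0, 0, -0.1], [0, 0, 0]], [[0, 0, -0.25], [0, 0, 0]], [[0, 0, -0.45], [0, 0, 0]], [[0, 0, -0.45], [0, 0, 0]], [[0, 0, -0.45], [0, 0, 0]]]}}

```text
time: 20.85
ee_pos: [0.5424, -0.3092, 0.1869]
tcp_rot: [0.003, 0.712, 0.702, 0.0]
contact_force: [0.3, 0.1, -0.2]
grip_width: 0.0857
grip_force: 0.0
```

```bash
python3 go.py .5555 .3135 .17 35; python3 -c "
from h import *
for c in('top','side'):
    bot.snapshot(c)
    for l in('tin_round','tin_square','tin_oblong'):print(c,l,[(np.round(d['at'],3).tolist(),round(d['confidence'],2)) for d in bot.spot_point(l,c)][:3])"
```

```text
shift [2.076 0.013 0.048] turn [ 0.004  0.007 -0.797] t 20.85 pos [ 0.5424 -0.3092  0.1869] F [ 0.3  0.1 -0.2] w 0.0857 gf 0.0 q6 -0.69
top tin_round [([0.553, 0.31, 0.003], 0.7)]
top tin_square [([0.56, 0.091, 0.002], 0.72)]
top tin_oblong [([0.539, -0.31, 0.006], 0.69), ([0.553, 0.314, 0.002], 0.39)]
side tin_round [([0.559, 0.314, -0.002], 0.42)]
side tin_square []
side tin_oblong [([0.539, -0.31, 0.004], 0.84)]
```

{"name": "move_arm", "arguments": {"rows": [[[1, 0, 0], [0, 0, 0]], [[1, 0, 0], [0, 0, 0]], [[1, 0, 0], [0, 0, 0]], [[1, 0, 0], [0, 0, 0]], [[1, 0, 0], [0, 0, 0]], [[1, 0, 0], [0, 0, 0]], [[1, 0, 0], [0, 0, 0]], [[1, 0, 0], [0, 0, 0]]]}}

```text
time: 22.05
ee_pos: [0.5452, -0.0068, 0.1833]
tcp_rot: [-0.0, 0.711, 0.703, -0.0]
contact_force: [-0.4, -0.2, -0.8]
grip_width: 0.0855
grip_force: 0.0
```

{"name": "move_arm", "arguments": {"rows": [[[1, 0.01, 0], [0, 0, 0]], [[1, 0.01, 0], [0, 0, 0]], [[1, 0.01, 0], [0, 0, 0]], [[1, 0.01, 0], [0, 0, 0]], [[1, 0.01, 0], [0, 0, 0]], [[1, 0.01, 0], [0, 0, 0]], [[1, 0.01, 0], [0, 0, 0]], [[1, 0.01, 0], [0, 0, 0]]]}}

```text
time: 22.85
ee_pos: [0.5533, 0.2915, 0.183]
tcp_rot: [0.0, 0.712, 0.702, -0.001]
contact_force: [-0.5, -0.5, -0.8]
grip_width: 0.0858
grip_force: 0.0
```

```bash
python3 go.py .5555 .313 .12 -0.8
```

```text
shift [0.072 0.006 0.21 ] turn [-0.001  0.001 -0.   ] t 22.85 pos [0.5533 0.2915 0.183 ] F [-0.5 -0.5 -0.8] w 0.0858 gf 0.0 q6 0.31
```

{"name": "move_arm", "arguments": {"rows": [[[0.07, 0.006, 0], [0, 0, 0]], [[0.07, 0.006, 0.1], [0, 0, 0]], [[0.07, 0.006, 0.2], [0, 0, 0]], [[0.07, 0.006, 0.2], [0, 0, 0]], [[0.07, 0.006, 0.2], [0, 0, 0]]]}}

```text
time: 23.35
ee_pos: [0.5554, 0.3108, 0.1235]
tcp_rot: [-0.0, 0.713, 0.701, -0.001]
contact_force: [0.2, -0.1, 0.3]
grip_width: 0.0853
grip_force: 0.0
```

```bash
python3 go.py .5555 .313 .052 -0.8
```

```text
shift [0.008 0.001 0.238] turn [-0.002  0.001 -0.004] t 23.35 pos [0.5554 0.3108 0.1235] F [ 0.2 -0.1  0.3] w 0.0853 gf 0.0 q6 0.34
```

{"name": "move_arm", "arguments": {"rows": [[[0.006, 0.001, 0.1], [0, 0, 0]], [[0.006, 0.001, 0.2], [0, 0, 0]], [[0.006, 0.001, 0.238], [0, 0, 0]], [[0.006, 0.001, 0.238], [0, 0, 0]], [[0.006, 0.001, 0.238], [0, 0, 0]]]}}

```text
time: 23.85
ee_pos: [0.5567, 0.3147, 0.0542]
tcp_rot: [0.001, 0.712, 0.702, 0.001]
contact_force: [0.2, -0.5, 0.3]
grip_width: 0.0852
grip_force: 0.0
```

{"name": "move_arm", "arguments": {"rows": [[[0, 0, 0], [0, 0, 0]], [[0, 0, 0], [0, 0, 0]], [[0, 0, 0], [0, 0, 0]], [[0, 0, 0], [0, 0, 0]], [[0, 0, 0], [0, 0, 0]], [[0, 0, 0], [0, 0, 0]], [[0, 0, 0], [0, 0, 0]], [[0, 0, 0], [0, 0, 0]]], "gripper": -1}}

```text
time: 24.65
ee_pos: [0.5566, 0.315, 0.0543]
tcp_rot: [0.001, 0.712, 0.702, 0.001]
contact_force: [-0.8, -1.0, 6.1]
grip_width: 0.0564
grip_force: 38.0
```

{"name": "move_arm", "arguments": {"rows": [[[0, 0, -0.1], [0, 0, 0]], [[0, 0, -0.25], [0, 0, 0]], [[0, 0, -0.4], [0, 0, 0]], [[0, 0, -0.48], [0, 0, 0]], [[0, 0, -0.48], [0, 0, 0]]]}}

```text
time: 25.15
ee_pos: [0.558, 0.3157, 0.2021]
tcp_rot: [0.002, 0.712, 0.702, 0.004]
contact_force: [-0.3, -0.1, -0.8]
grip_width: 0.0564
grip_force: 38.0
```

```bash
python3 go.py .462 -.097 .19 -0.8
```

```text
shift [-1.38  -0.3    0.033] turn [ 0.012 -0.004 -0.001] t 25.15 pos [0.558  0.3157 0.2021] F [-0.3 -0.1 -0.8] w 0.0564 gf 38.0 q6 0.34
```

{"name": "move_arm", "arguments": {"rows": [[[-0.14, -0.03, 0], [0, 0, 0]], [[-0.28, -0.06, 0], [0, 0, 0]], [[-0.42, -0.09, 0], [0, 0, 0]], [[-0.56, -0.12, 0], [0, 0, 0]], [[-0.7, -0.15, 0], [0, 0, 0]], [[-0.84, -0.18, 0], [0, 0, 0]], [[-0.98, -0.21, 0], [0, 0, 0]], [[-0.98, -0.21, 0], [0, 0, 0]]]}}

```text
time: 25.95
ee_pos: [0.4864, 0.0176, 0.1949]
tcp_rot: [-0.0, 0.714, 0.7, -0.001]
contact_force: [-0.8, -0.2, -0.6]
grip_width: 0.0563
grip_force: 38.0
```

```bash
python3 go.py .462 -.097 .13 -0.8
```

```text
shift [-0.383 -0.073  0.217] turn [-0.003  0.002 -0.007] t 25.95 pos [0.4864 0.0176 0.1949] F [-0.8 -0.2 -0.6] w 0.0563 gf 38.0 q6 -0.19
```

{"name": "move_arm", "arguments": {"rows": [[[-0.12, -0.03, 0], [0, 0, 0]], [[-0.24, -0.06, 0.05], [0, 0, 0]], [[-0.34, -0.073, 0.12], [0, 0, 0]], [[-0.378, -0.073, 0.21], [0, 0, 0]], [[-0.378, -0.073, 0.21], [0, 0, 0]], [[-0.378, -0.073, 0.21], [0, 0, 0]], [[-0.378, -0.073, 0.21], [0, 0, 0]]]}}

```text
time: 26.65
ee_pos: [0.465, -0.0907, 0.134]
tcp_rot: [0.0, 0.712, 0.702, 0.0]
contact_force: [0.4, 0.1, -0.4]
grip_width: 0.0564
grip_force: 38.0
```

```bash
python3 go.py .462 -.097 .0545 -0.8
```

```text
shift [-0.021 -0.01   0.265] turn [0.001 0.    0.   ] t 26.65 pos [ 0.465  -0.0907  0.134 ] F [ 0.4  0.1 -0.4] w 0.0564 gf 38.0 q6 -0.43
```

{"name": "move_arm", "arguments": {"rows": [[[-0.021, -0.01, 0.1], [0, 0, 0]], [[-0.021, -0.01, 0.2], [0, 0, 0]], [[-0.021, -0.01, 0.23], [0, 0, 0]], [[-0.021, -0.01, 0.25], [0, 0, 0]], [[-0.021, -0.01, 0.26], [0, 0, 0]], [[-0.021, -0.01, 0.265], [0, 0, 0]], [[-0.021, -0.01, 0.265], [0, 0, 0]], [[-0.021, -0.01, 0.265], [0, 0, 0]]]}}

```text
time: 27.45
ee_pos: [0.4619, -0.098, 0.0545]
tcp_rot: [0.001, 0.712, 0.702, 0.0]
contact_force: [-0.8, 0.2, -1.2]
grip_width: 0.0561
grip_force: 38.0
```

```bash
python3 go.py .462 -.097 .0545 -0.8
```

```text
shift [0.003 0.    0.   ] turn [ 0.002  0.001 -0.001] t 27.45 pos [ 0.4619 -0.098   0.0545] F [-0.8  0.2 -1.2] w 0.0561 gf 38.0 q6 -0.45
```

{"name": "move_arm", "arguments": {"rows": [[[0, 0, 0.003], [0, 0, 0]], [[0, 0, 0.003], [0, 0, 0]]]}}

```text
time: 27.65
ee_pos: [0.4619, -0.0981, 0.0542]
tcp_rot: [0.001, 0.712, 0.702, 0.0]
contact_force: [-4.0, 0.8, 9.8]
grip_width: 0.0563
grip_force: 38.9
```

{"name": "move_arm", "arguments": {"rows": [[[0, 0, 0], [0, 0, 0]], [[0, 0, 0], [0, 0, 0]], [[0, 0, 0], [0, 0, 0]], [[0, 0, 0], [0, 0, 0]], [[0, 0, 0], [0, 0, 0]], [[0, 0, 0], [0, 0, 0]], [[0, 0, 0], [0, 0, 0]]], "gripper": 1}}

```text
time: 28.35
ee_pos: [0.4613, -0.0977, 0.0528]
tcp_rot: [-0.0, 0.712, 0.702, -0.0]
contact_force: [0.2, -0.3, 0.5]
grip_width: 0.0854
grip_force: 0.0
```

{"name": "move_arm", "arguments": {"rows": [[[0, 0, -0.1], [0, 0, 0]], [[0, 0, -0.25], [0, 0, 0]], [[0, 0, -0.4], [0, 0, 0]], [[0, 0, -0.55], [0, 0, 0]], [[0, 0.3, -0.55], [0, 0, 0]], [[0, 0.3, -0.55], [0, 0, 0]]]}}

```text
time: 28.95
ee_pos: [0.5543, -0.0998, 0.2227]
tcp_rot: [0.004, 0.713, 0.702, 0.002]
contact_force: [-0.1, -0.3, -0.4]
grip_width: 0.0854
grip_force: 0.0
```

{"name": "move_arm", "arguments": {"rows": [[[0, -1, -0.1], [0, 0, 0]], [[0, -0.7, -0.1], [0, 0, 0]], [[0, -0.7, -0.1], [0, 0, 0]], [[0, -0.7, -0.1], [0, 0, 0]], [[0, -0.7, -0.1], [0, 0, 0]], [[0, -0.7, -0.1], [0, 0, 0]], [[0, -0.7, -0.1], [0, 0, 0]]]}}

```text
time: 29.65
ee_pos: [0.3419, -0.0963, 0.2483]
tcp_rot: [0.001, 0.713, 0.702, 0.0]
contact_force: [-0.1, -0.2, 0.3]
grip_width: 0.0853
grip_force: 0.0
```

```bash
python3 -c "
from h import *
for c in('top','side'):
    im=bot.snapshot(c);cv2.imwrite('pics/end_%s.png'%c,im)
    for l in('tin_round','tin_square','tin_oblong'):print(c,l,[(np.round(d['at'],3).tolist(),round(d['confidence'],2)) for d in bot.spot_point(l,c)][:3])"
```

```text
top tin_round []
top tin_square [([0.556, 0.09, 0.002], 0.92)]
top tin_oblong [([0.538, -0.31, 0.005], 0.62)]
side tin_round [([0.466, -0.099, 0.001], 0.76), ([0.541, -0.309, -0.0], 0.35), ([0.536, -0.307, 0.001], 0.27)]
side tin_square [([0.562, 0.095, 0.003], 0.97), ([0.77, 0.076, -0.0], 0.41)]
side tin_oblong [([0.54, -0.307, 0.003], 0.78)]
```

View pics/end_side.png

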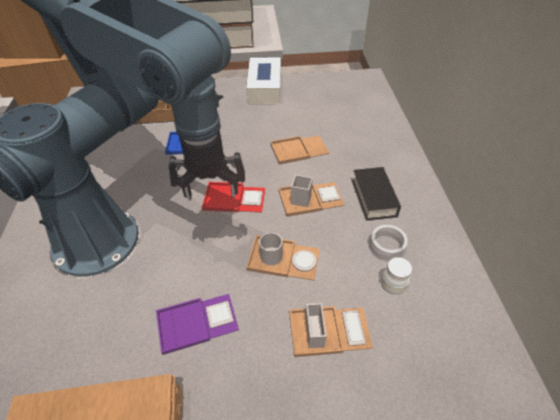

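View pics/end_top.png

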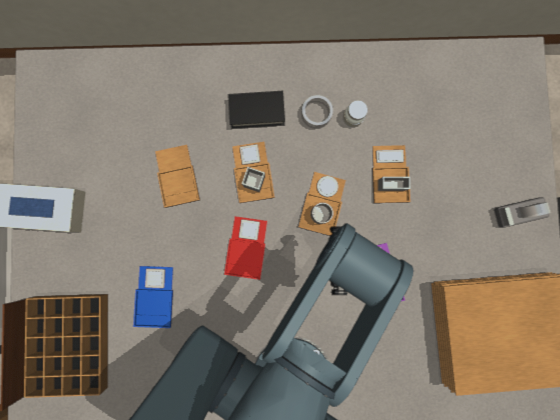

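Every tin stands upright in the middle of its own carton: square at top px (252,180), round at (320,213), oblong at (395,184). The spare (180,187) is empty, the bystanders look unmoved, and the arm is clear of everything.

```bash
python3 -c "
from plant import bot
print(bot.close_job())"
```

```text
the job is handed in; nothing more can be done
None
```

I handed the job in at about 30 s of the 102 s allowed; in the last pictures each tin stands upright in its matching carton, the spare carton is empty and the bystanders look unmoved, but the hand-in call returned no verdict.

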